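# Snap the rechargeable torch back into its charging cradle

### The job

Put the blue torch back on charge: snap it sideways into both spring clips of the sloping charging cradle until it sits fully home in both, with its brass band in the copper clip and its lens end beyond the steel clip. Then let go of it, and leave the tools and things lying around where they are.

Things in the scene. Friction and masses are not known exactly. Their poses are not given: they have to be found in the camera images.
- torch: Rechargeable torch lying loose on the table: blue tube 32 mm across and 120 mm long between black six-sided ends 44 mm across flats (lens end 38 mm long, tail 34 mm), 0.26 kg. Origin: on the axis, middle of the tube, 22 mm above the table; y runs along the axis from tail to lens. Lies on flats, so it does not roll. Grasp it at the origin: the clips take the tube on both sides of it.
- charge_band (a point): Point on the torch's axis in the middle of its brass charging band (24 mm wide, flush with the tube), 45 mm from the torch's origin towards the tail (-y).
- dock: Charging dock, a black wedge fixed to the table right of the middle, 158 mm deep, 150 mm wide, its low front turned to the robot's left. Origin: centre of its underside. Its grey face slopes 35 degrees from level and carries the clips; at the top of the slope a grey and green battery pack stands out, so that with the face below there is no room for a gripper pointing straight down.
- cradle: Frame of the clips on the sloping face. Origin: on the axis of a seated torch, midway between the clips, 85 mm above the table. y: along that axis (level), from copper clip to steel clip, roughly away from the robot; x: up the slope; z: out of the face, 35 degrees from vertical, leaning to the robot's left. The tool comes in along -z, the fingers closing along x.
- contact_clip (a point): Centre of the copper clip, 45 mm from the cradle's origin towards -y; the brass band belongs here. A clip is a 12 mm wide pair of sprung jaws round a seat, open towards z, reaching z = 17 mm. Its mouth is 25 mm wide: the tube rests on the flared lips with its axis at z = 21 mm until pushed in, with about 10 N for both clips, and snaps down to z = 0 onto the seats.
- plain_clip (a point): Centre of the steel clip, 45 mm from the cradle's origin towards +y, like the copper one. Between the clips 78 mm are free for the fingers; the face below lies at z = -28 mm in the cradle's frame, and the battery pack fills x > 71 mm up to z = 45 mm (193 mm above the table at most). The torch's lens end lies beyond this clip.
- calliper: Steel calliper lying flat at the back, 210 x 68 x 14 mm; to be left alone. Origin: centre of its underside.
- pencil: Red pencil lying near the robot's edge of the table, at the right, 150 mm long; to be left alone. Origin: centre of its underside.
- block: Dark wood offcut, 50 x 50 x 32 mm, near the robot's edge of the table; to be left alone. Origin: centre of its underside.
- masking_tape: Roll of masking tape, 110 mm in diameter and 24 mm high, lying flat at the back; to be left alone. Origin: centre of its underside.
- tape_measure: Yellow tape measure, 43 x 90 x 62 mm, at the back; to be left alone. Origin: centre of its underside.
- mug: White spotted mug, 82 mm wide and 91 mm high, at the back right; to be left alone. Origin: centre of its underside.

How it is judged:
By the outcome, as a careful person would: the job done as asked, in the order asked, and still so for the second after the job is handed in, with the robot touching nothing.
It also fails if it takes over 42 s, if anything falls off the work surface, if the arm or the gripper's body presses on something with over 40 N, if the wrist force passes 120 N, or if a joint passes its speed limit or range.

### The arm

A 6-joint arm with a two-finger parallel gripper is mounted at the origin on a cart in front of the work surface, level with it; the furniture and walls round the work are solid. World frame = base frame: x ahead of the robot, y to its left, z up, the work surface at z = 0. Lengths are in m, angles in rad, forces in N, time in s.
With the tool pointing down it reaches from about 0.25 to 0.775 m from the base axis. Payload 4 kg.
Tool frame: the origin (TCP) lies at the very end of the fingers, on their centre line; the grasp point (between the pads) lies 19 mm behind it; z points along the fingers, y is the line along which they close (so a half turn about z gives the same grasp; the last joint's range is limited). The gripper opens to 85 mm and grips with 20 to 120 N. Pads are 22 mm wide; open, the fingers measure 114 mm over their backs; the gripper's body (76 mm by 85 mm) begins 54 mm behind the grasp point. The pads swing forward as they close: fully open they stand 13 mm farther back than shut.
Start: joints at [1.172, 0.087, 1.371, -0, 1.684, -0.103], TCP at [0.16, 0.526, 0.231] pointing down, gripper open.
Joint ranges: [-3.1, 3.1], [-0.76, 2.03], [0.27, 2.55], [-1.08, 4.22], [0.17, 2.65], [-2.57, 2.57]. Speed limits (rad/s): [2.79, 2.79, 3.14, 3.14, 3.14, 3.14].

### API

Orientations are given as a unit quaternion [x, y, z, w].
In Python, from cell import get_obs, capture, camera_params, close_job gives the robot as it stands. The module is installed in compiled form; this text tells all that it offers.
- The arm moves only by the tool play_rows, never from a script. Its argument "steps" is a list of rows, each a list of 3 entries, a list of its own where there are three numbers: the shift along the world's x, y, z in mm, then the turn, a rotation vector about the world's x, y, z in rad, then the closure in counts, from 0 (fully open) to 255 (shut). A call has exactly 5 rows; each row is the pose to reach, as a shift and turn from the pose commanded when the call began; what a row does not reach only later rows make up. A row lasts 1/10 s, in which the tool goes at most 50 mm and 8.59 degrees, less where a joint would pass 70% of its speed; a pose out of reach is approached as far as the arm can. A call with a gripper value outside its range is refused whole. The fingers move at their own pace and stop on an object; "force" is the grip in N (left out, the last holds). Time passes only in rows, so rows that repeat a pose let the fingers close, or fill a call up. It gives the time, the measured TCP pose, the force, the opening and the grip force at its end, in the units of the state.
- get_obs(): the state, without advancing time (a new reading comes with each control period).
- capture(name): name is "scene" or "side" or "wrist"; returns the picture (400x640x3 uint8, blue, green, red); there is no depth.
- camera_params(name): a dict with "fov_y" (degrees; the focal length in pixels is half the picture's height over the tangent of half this angle, whatever the lens; pixels are square), "cx", "cy" (the principal point, pixels), "k1" (the pictures are not rectified: a ray, as slopes to the right and down, at radius r is drawn at 1 + k1 r^2 times it, then the intrinsics apply), "R" (3x3) and "t" (3): a world point X has camera coordinates R X + t. Camera axes: x right, y down, z forward; pixel columns grow to the right and rows downward; lengths in m; the calibration is good to about 2 mm. A picture is of the moment at which its call begins: read the wrist's pose just before it. camera_params takes no time and is no camera call; for the wrist camera it gives the pose at the moment of the call.
- close_job(): hands the job in; it is judged then, once.
The state is a dict: "time": time; "joints": joint angles; "joint_vel": joint speeds; "joint_efforts": joint torques, N m; "eef_pos": TCP position; "tool_rot": TCP orientation; "wrist_force": force on the tool from outside, world axes, zero at the start; "wrist_torque": the same for the moment, N m; "grip_width": opening from 0.0 (shut) to 1.0 (fully open); "grasp_force": force on a finger pad.
Only numpy, scipy, OpenCV 4.12 (cv2) and the standard library are available. Lean on these libraries where they do the work, as an engineer would, in place of code of your own. Each camera call takes 0.05 s, during which the arm holds its last target. There are 200 camera calls.

## Working session

There is one attempt and no reset: what is moved stays moved. The work goes in short steps, Python scripts to look and compute and a tool call to move; the robot and the scene stay as the last step left them, time stands still between calls to the robot, and variables do not carry over. Pictures are saved under pics/ and viewed, at most 10 in all, crops included, and the job is handed in when it is done.

Besides the shell and the picture viewer there is one more tool, called by a JSON object that holds its "method" and its "body". play_rows: Moves the arm, as the interface text tells. Its arguments: {"type":"object","properties":{"steps":{"type":"array"},"force":{"type":"number"}},"required":["steps"]}

```bash
mkdir -p pics; python3 - <<'E'
from cell import *
import cv2, numpy as np
o=get_obs(); print(o['time'],o['eef_pos'],o['tool_rot'],o['wrist_force'])
for n in("scene","side"):
    im=capture(n); cv2.imwrite(f"pics/{n}0.png",im); p=camera_params(n); print(n,p)
E
```

```text
0.0 [0.16014696 0.52563478 0.23010336] [ 1.47375238e-01  9.89079993e-01 -1.11208640e-03 -2.62889242e-04] [ 0.12112053 -0.49904328 -0.17036833]
scene {'fov_y': 45.99480056590574, 'cx': 314.80020640024003, 'cy': 206.5338196172048, 'k1': -0.03726996883156109, 'R': array([[-0.8726374 , -0.48818909,  0.01324294],
       [-0.37709608,  0.65633225, -0.65347266],
       [ 0.31032646, -0.57523855, -0.75683426]]), 't': array([0.54906845, 0.24347443, 0.96936498])}
side {'fov_y': 53.8973070063879, 'cx': 322.0430098440777, 'cy': 208.08333424413954, 'k1': -0.024081655560894075, 'R': array([[ 0.85057788, -0.52570397,  0.01235383],
       [-0.33949032, -0.56692602, -0.7505606 ],
       [ 0.40157639,  0.63421623, -0.66068614]]), 't': array([-0.47990434,  0.28573788,  0.7042145 ])}
```

View pics/scene0.png

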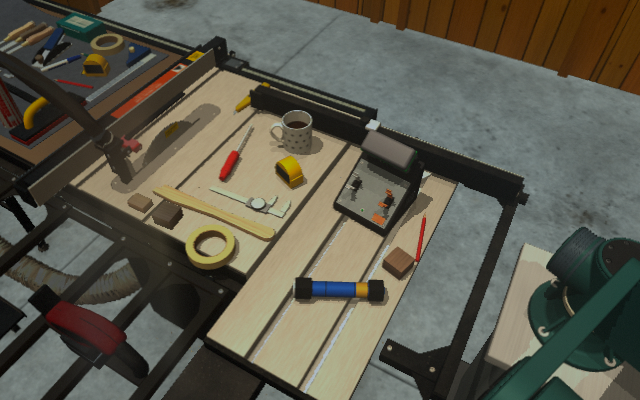

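View pics/side0.png

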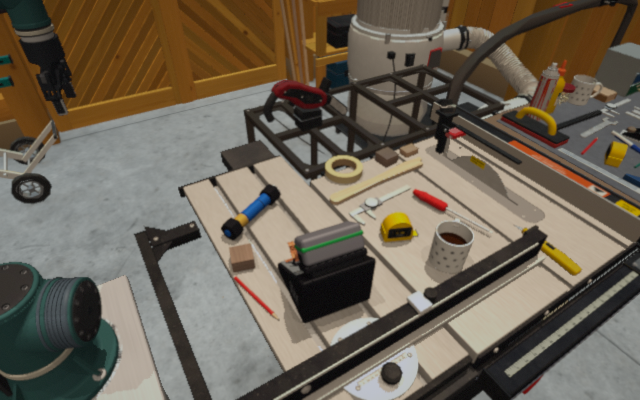

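The scene view shows the torch at about (340,290), with its brass band at (362,290) on the robot side. The dock is at (378,195), with copper parts at about (380,218). The side view shows the torch at (250,212) and the back of the dock at (328,270). Next I'll triangulate the torch and enlarge the dock.

```bash
cat > h.py <<'E'
from cell import *
import cv2, numpy as np
def K(p):
    f=200/np.tan(np.radians(p['fov_y']/2)); return np.array([[f,0,p['cx']],[0,f,p['cy']],[0,0,1]])
def ray(p,uv):
    n=cv2.undistortPointsIter(np.array([[uv]],float),K(p),np.array([p['k1'],0,0,0.]),None,None,(3,50,1e-10))[0,0]
    d=p['R'].T@np.r_[n,1]; return -p['R'].T@p['t'], d/np.linalg.norm(d)
def tri(obs):  # [(params,uv),...] -> point, residuals mm
    A=0;b=0;rs=[ray(*o) for o in obs]
    for c,d in rs:
        P=np.eye(3)-np.outer(d,d);A=A+P;b=b+P@c
    X=np.linalg.solve(A,b)
    return X,[1e3*np.linalg.norm((np.eye(3)-np.outer(d,d))@(X-c)) for c,d in rs]
def plane(p,uv,n,d0):
    c,d=ray(p,uv); return c+d*(d0-n@c)/(n@d)
def proj(p,X):
    x=p['R']@np.asarray(X)+p['t'];s=x[:2]/x[2];s=s*(1+p['k1']*(s@s));return K(p)[:2,:2]@s+K(p)[:2,2]
def blob(im,lo,hi,box):
    x0,y0,x1,y1=box
    m=np.zeros(im.shape[:2],np.uint8)
    m[y0:y1,x0:x1]=cv2.inRange(cv2.cvtColor(im,cv2.COLOR_BGR2HSV),lo,hi)[y0:y1,x0:x1]
    n,l,s,c=cv2.connectedComponentsWithStats(m); i=1+np.argmax(s[1:,4]); return c[i],s[i],(l==i)
E
python3 - <<'E'
from h import *
S=cv2.imread('pics/scene0.png');D=cv2.imread('pics/side0.png');ps,pd=camera_params('scene'),camera_params('side')
bs=(285,270,395,310);bd=(215,180,285,245)
for nm,lo,hi in(("blue",(100,110,50),(125,255,255)),("brass",(12,120,90),(32,255,255))):
    a=blob(S,lo,hi,bs);b=blob(D,lo,hi,bd);print(nm,a[0],a[1],b[0],b[1],tri([(ps,a[0]),(pd,b[0])]))
cv2.imwrite('pics/c1.png',np.hstack([cv2.resize(S[115:245,320:440],None,fx=4,fy=4,interpolation=3)[:,:400*1+80],cv2.resize(D[205:325,265:385],(320,320),interpolation=3).repeat(1,0) if 0 else cv2.resize(D[210:330,270:345],(320,520),interpolation=3)]))
E
```

```text
blue [333.43217666 288.48107256] [312 281  44  16 634] [257.00294985 205.53687316] [242 193  29  27 339] (array([0.4821162 , 0.18994404, 0.02515472]), [np.float64(4.119093963489664), np.float64(4.119093963489566)])
brass [361.48235294 288.75882353] [356 282  12  15 170] [241.40816327 219.01020408] [235 214  13  12  98] (array([0.42902663, 0.16251806, 0.02645042]), [np.float64(2.9495519797487293), np.float64(2.949551979748742)])
```

View pics/c1.png

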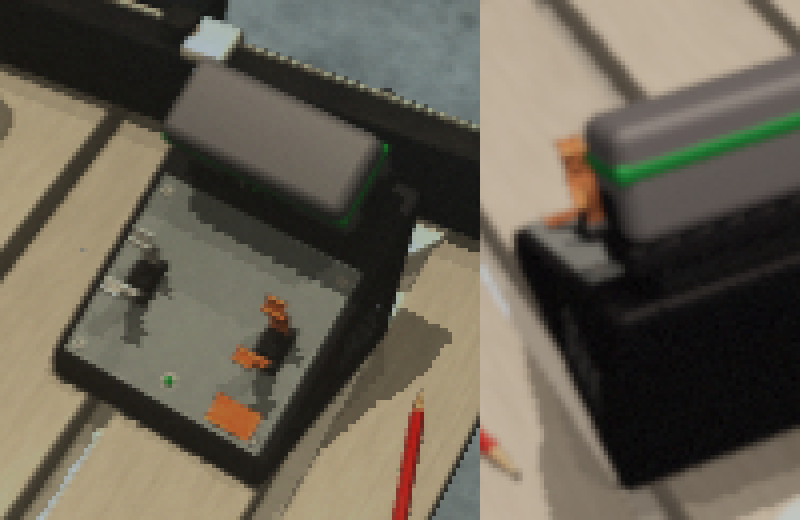

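The crop shows the copper clip base at about scene (387,199) and the steel clip at about (354,185). The battery pack is above them. I'll get rough positions from these, plus the wrist camera's mounting.

```bash
python3 - <<'E'
from h import *
from scipy.spatial.transform import Rotation as R
ps=camera_params('scene')
e=np.array([0,0,1.])
a=plane(ps,(387,199),e,.075);b=plane(ps,(354,184.5),e,.075);print(a,b,np.linalg.norm(a-b),np.degrees(np.arctan2(*(b-a)[1::-1])))
o=get_obs();p=camera_params('wrist');T=R.from_quat(o['tool_rot']).as_matrix()
print('cam in tool',T.T@(-p['R'].T@p['t']-o['eef_pos']),'\n',T.T@p['R'].T,p['fov_y'],p['k1'])
E
```

```text
[ 0.46889024 -0.0534345   0.075     ] [ 0.55552137 -0.0567638   0.075     ] 0.0866950783369931 -2.2008332810249693
cam in tool [ 0.083474   -0.00037908 -0.1443027 ] 
 [[-6.31614286e-04 -9.45883793e-01 -3.24504933e-01]
 [ 9.99999469e-01 -8.61544067e-04  5.64880842e-04]
 [-8.13886933e-04 -3.24504404e-01  9.45883835e-01]] 62.65588525869738 -0.015694796643640794
```

{"method": "play_rows", "body": {"steps": [[[33,-35,0],[0,0,0.1],0],[[65,-70,0],[0,0,0.2],0],[[98,-105,0],[0,0,0.3],0],[[130,-140,0],[0,0,0.4],0],[[160,-175,0],[0,0,0.5],0]]}}

```text
time: 0.6
eef_pos: [0.3211, 0.3494, 0.2308]
tool_rot: [-0.104, 0.995, -0.0, -0.0]
wrist_force: [1.4, 0.7, 1.1]
grip_width: 0.999
grasp_force: 0.0
```

{"method": "play_rows", "body": {"steps": [[[33,-35,-5],[0,0,0.07],0],[[65,-70,-15],[0,0,0.14],0],[[98,-105,-30],[0,0,0.21],0],[[130,-140,-40],[0,0,0.27],0],[[150,-168,-50],[0,0,0.27],0]]}}

```text
time: 1.1
eef_pos: [0.4716, 0.1807, 0.1801]
tool_rot: [-0.234, 0.972, -0.0, -0.001]
wrist_force: [0.1, -0.2, 0.3]
grip_width: 0.997
grasp_force: 0.0
```

```bash
python3 - <<'E'
from h import *
o=get_obs();p=camera_params('wrist');im=capture('wrist');cv2.imwrite('pics/w1.png',im);np.save('w1.npy',p,allow_pickle=True);print(o['time'],o['eef_pos'],o['tool_rot'],o['joints'])
E
```

```text
1.1 [0.47162134 0.18067701 0.18007387] [-2.34456911e-01  9.72126348e-01 -2.52690069e-04 -5.06850679e-04] [ 2.53861661e-01  3.62790891e-03  1.55921829e+00 -4.87888367e-04
  1.57976870e+00 -1.79025861e+00]
```

View pics/w1.png

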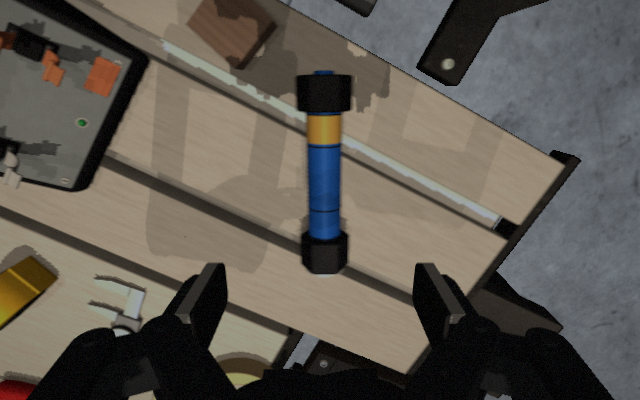

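The wrist view shows the torch upright in the image at x≈324, with the brass band at (324,130), the tail above it and the lens end at (324,250). I'll fuse this with the fixed views.

```bash
python3 - <<'E'
from h import *
S=cv2.imread('pics/scene0.png');D=cv2.imread('pics/side0.png');W=cv2.imread('pics/w1.png')
ps,pd=camera_params('scene'),camera_params('side');pw=np.load('w1.npy',allow_pickle=True).item()
P={}
for nm,lo,hi in(("blue",(100,110,50),(125,255,255)),("brass",(12,120,90),(32,255,255))):
    a=blob(S,lo,hi,(285,270,395,310));b=blob(D,lo,hi,(215,180,285,245));w=blob(W,lo,hi,(290,80,360,260))
    q=[(ps,a[0]),(pd,b[0]),(pw,w[0])]
    print(nm,w[0],w[1],tri(q),'\n sw',tri([q[0],q[2]]),'\n dw',tri(q[1:]),'w@22',plane(pw,w[0],np.array([0,0,1.]),.022))
E
```

```text
blue [323.78120567 190.83085106] [ 308  144   33   96 2820] (array([0.48156688, 0.18961495, 0.02498122]), [np.float64(3.5907897590210895), np.float64(4.670515658370199), np.float64(1.1887315754484449)]) 
 sw (array([0.4796918 , 0.18950922, 0.0229523 ]), [np.float64(1.2250272686564874), np.float64(1.2250272686566375)]) 
 dw (array([0.4828463 , 0.18865568, 0.0267587 ]), [np.float64(2.856085941886738), np.float64(2.8560859418868234)]) w@22 [0.48122553 0.18964948 0.022     ]
brass [323.56573276 129.12607759] [307 115  34  29 928] (array([0.42887098, 0.16236717, 0.02646083]), [np.float64(2.8175679460948544), np.float64(3.0873443377647956), np.float64(0.33866377865154274)]) 
 sw (array([0.42757131, 0.16216132, 0.02467135]), [np.float64(1.1979324725516636), np.float64(1.1979324725516696)]) 
 dw (array([0.43004727, 0.16176899, 0.02776891]), [np.float64(1.6315959624570906), np.float64(1.6315959624572587)]) w@22 [0.42904746 0.16248958 0.022     ]
```

Torch origin is (0.469, 0.183), height about 22 mm, axis at 27.4°. Before grasping I'll look at the cradle along its normal from two places while the gripper is empty.

```bash
python3 - <<'E'
from h import *
from scipy.spatial.transform import Rotation as R
o=get_obs();T=R.from_quat(o['tool_rot'])
s,c=np.sin(np.radians(35)),np.cos(np.radians(35))
t=R.from_matrix(np.array([[-1,0,0],[0,c,-s],[0,-s,-c]]).T)
print((t*T.inv()).as_rotvec(), (np.array([.512,.02,.19])-o['eef_pos'])*1e3)
E
```

```text
[-0.59436231 -0.14629346 -0.45248347] [  38.97430874 -156.67448761   12.04872911]
```

{"method": "play_rows", "body": {"steps": [[[0,-25,10],[-0.11,-0.027,-0.084],0],[[0,-50,20],[-0.22,-0.054,-0.168],0],[[0,-75,25],[-0.33,-0.081,-0.252],0],[[0,-100,25],[-0.44,-0.108,-0.336],0],[[0,-125,20],[-0.54,-0.133,-0.412],0]]}}

```text
time: 1.65
eef_pos: [0.4706, 0.058, 0.2025]
tool_rot: [-0.023, 0.961, -0.274, 0.003]
wrist_force: [0.5, 0.2, -0.7]
grip_width: 0.999
grasp_force: 0.0
```

{"method": "play_rows", "body": {"steps": [[[0,-32,-8],[-0.054,-0.013,-0.041],0],[[0,-32,-8],[-0.054,-0.013,-0.041],0],[[0,-32,-8],[-0.054,-0.013,-0.041],0],[[0,-32,-8],[-0.054,-0.013,-0.041],0],[[0,-32,-8],[-0.054,-0.013,-0.041],0]]}}

```text
time: 2.15
eef_pos: [0.4707, 0.0267, 0.1942]
tool_rot: [-0.003, 0.955, -0.298, 0.002]
wrist_force: [-0.1, 0.6, 0.5]
grip_width: 1.003
grasp_force: 0.0
```

```bash
python3 - <<'E'
from h import *
o=get_obs();p=camera_params('wrist');im=capture('wrist');cv2.imwrite('pics/w2.png',im);np.save('w2.npy',p,allow_pickle=True);print(o['time'],o['eef_pos'],o['tool_rot'],o['joints'])
E
```

```text
2.15 [0.47072353 0.026742   0.19415436] [-0.00331627  0.95457274 -0.29795215  0.00209868] [ 0.31353793  0.04648368  1.60331873 -0.57747766  1.67529441 -1.27181043]
```

{"method": "play_rows", "body": {"steps": [[[40,0,0],[0,0,0],0],[[70,0,0],[0,0,0],0],[[70,0,0],[0,0,0],0],[[70,0,0],[0,0,0],0],[[70,0,0],[0,0,0],0]]}}

```text
time: 2.7
eef_pos: [0.5397, 0.0263, 0.1936]
tool_rot: [-0.003, 0.954, -0.298, 0.001]
wrist_force: [-0.4, 0.3, -0.6]
grip_width: 1.0
grasp_force: 0.0
```

```bash
python3 - <<'E'
from h import *
o=get_obs();p=camera_params('wrist');im=capture('wrist');cv2.imwrite('pics/w3.png',im);np.save('w3.npy',p,allow_pickle=True);print(o['time'],o['eef_pos'],o['tool_rot'],o['joints'])
A=cv2.imread('pics/w2.png');cv2.imwrite('pics/w23.png',np.vstack([A[:300],im[:300]]))
E
```

```text
2.7 [0.5397239  0.02634253 0.19355458] [-0.00332076  0.95443344 -0.29840333  0.00110644] [ 0.27605885  0.18704677  1.44937229 -0.584474    1.66804261 -1.31124118]
```

View pics/w23.png

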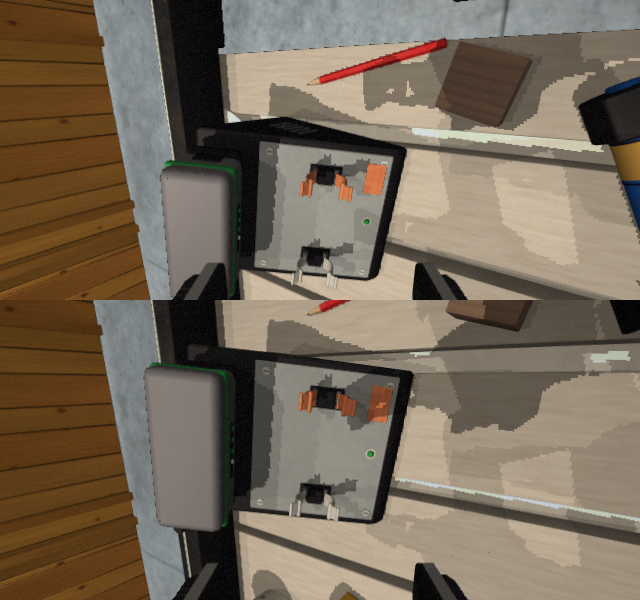

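The upper half is the first look: orange jaws at (306,187) and (345,189), steel jaws at (297,272) and (332,270), face screws around them. The lower half is the second look, with the same features. I'll zoom in to pick matching features.

```bash
python3 - <<'E'
import cv2,numpy as np
A=cv2.imread('pics/w2.png')[138:288,248:398];B=cv2.imread('pics/w3.png')[63:223,248:398]
f=lambda I:cv2.resize(I,(400,int(I.shape[0]*400/150)),interpolation=cv2.INTER_NEAREST)
a,b=f(A),f(B);a=cv2.copyMakeBorder(a,0,len(b)-len(a),0,0,0)
M=np.hstack([a,b])
for i in range(0,15):
    for k in (0,400): cv2.putText(M,str(248+10*i),(k+int(i*26.67),8),0,.25,(0,255,255)); cv2.line(M,(k+int(i*26.67),10),(k+int(i*26.67),14),(0,255,255))
for i in range(1,16):
    y=int(i*26.67); cv2.putText(M,str(138+10*i),(0,y),0,.25,(0,255,255)); cv2.putText(M,str(63+10*i),(402,y),0,.25,(0,255,255))
cv2.imwrite('pics/z.png',M)
E
```

```text
(no output)
```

View pics/z.png

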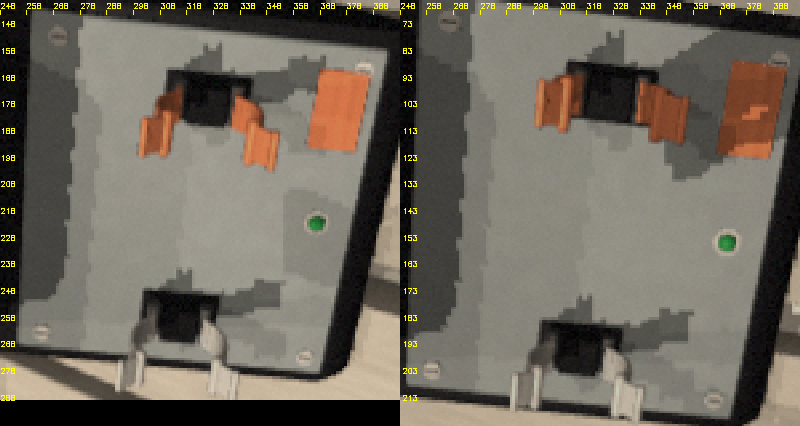

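Features are clear in both crops. In A (w2) the screws are at (270,151), (385,163), (263,262) and (362,272), with copper lips at (301,189) and (351,195) and steel lips at (293,278) and (337,282). B (w3) matches. Next I'll triangulate and build the cradle frame.

```bash
cat > cr.py <<'E'
from h import *
pa=np.load('w2.npy',allow_pickle=True).item();pb=np.load('w3.npy',allow_pickle=True).item()
A=dict(s1=(58,36),s2=(365,68),s3=(41,331),s4=(305,357),led=(317,223),cl=(142,137),cr=(275,151),sl=(119,374),sr=(236.5,384))
B=dict(s1=(48,21),s2=(380,60),s3=(32,370),s4=(313,400),led=(327,243),cl=(138,103),cr=(286,120),sl=(113.5,390),sr=(241.5,402))
X={}
for k in A:
    X[k],r=tri([(pa,np.array(A[k])/2.667+(248.2,138.2)),(pb,np.array(B[k])/2.667+(248.2,63.2))]);print(k,X[k].round(4),r[0].round(2))
F=np.array([X[k] for k in('s1','s2','s3','s4','led')]);c=F.mean(0);n=np.linalg.svd(F-c)[2][2];n*=np.sign(n[2])
print('face n',n,'tilt',np.degrees(np.arccos(n[2])),'az',np.degrees(np.arctan2(n[1],n[0])),'res mm',(F-c)@n*1e3)
mc=(X['cl']+X['cr'])/2;ms=(X['sl']+X['sr'])/2;y=ms-mc;print('mid',mc,ms,'sep',np.linalg.norm(y),'az',np.degrees(np.arctan2(y[1],y[0])),'dz',y[2])
print('lip height over face mm',[(X[k]-c)@n*1e3 for k in('cl','cr','sl','sr')],'widths',np.linalg.norm(X['cl']-X['cr']),np.linalg.norm(X['sl']-X['sr']))
for a,b in(('s1','s3'),('s2','s4'),('s1','s2'),('s3','s4')):
    d=X[b]-X[a];print(a,b,np.linalg.norm(d),np.degrees(np.arctan2(d[1],d[0])))
m=(mc+ms)/2;print('lip mid',m,'origin est (17 below)',m-.017*n)
E
python3 cr.py
```

```text
s1 [ 0.4454 -0.0987  0.0949] 0.1
s2 [ 0.4565 -0.0125  0.0331] 0.08
s3 [ 0.5667 -0.1164  0.0933] 0.14
s4 [ 0.5781 -0.0294  0.0333] 0.23
led [ 0.5172 -0.0259  0.0365] 0.14
cl [ 0.4682 -0.05    0.1116] 0.13
cr [ 0.4725 -0.0162  0.0881] 0.23
sl [ 0.5569 -0.062   0.111 ] 0.09
sr [ 0.5609 -0.0284  0.0876] 0.0
face n [0.08546593 0.56569553 0.82017324] tilt 34.89786072704476 az 81.40866181129527 res mm [ 0.49655729 -0.45968764 -0.49400721  0.53032101 -0.07318346]
mid [ 0.47034269 -0.03311228  0.09988579] [ 0.55885846 -0.04523559  0.09929644] sep 0.08934407475225202 az -7.79883074953349 dz -0.0005893487578633033
lip height over face mm [np.float64(43.71655354264251), np.float64(43.94386283779346), np.float64(44.00376529585726), np.float64(44.103873528189794)] widths 0.04136873360784209 0.04114988429063819
s1 s3 0.12261389777371512 -8.32658775058169
s2 s4 0.12277142459301663 -7.921135356069814
s1 s2 0.10661472615698843 82.66092035645234
s3 s4 0.10629129923619218 82.54360123998656
lip mid [ 0.51460057 -0.03917393  0.09959111] origin est (17 below) [ 0.51314765 -0.04879076  0.08564817]
```

The cradle frame checks out: origin (0.513, -0.049, 0.0855), y axis at -8°, tilt 35°, lips about 44 mm over the face. Now the grasp moves.

```bash
cat > tg.py <<'E'
from h import *
from scipy.spatial.transform import Rotation as R
def frame(zt,yt): return R.from_matrix(np.array([np.cross(yt,zt),yt,zt]).T)
a=np.radians(27.45); G=frame(np.array([0,0,-1.]),np.array([-np.sin(a),np.cos(a),0]))
b=np.radians(-8.0);s,c=np.sin(np.radians(35)),np.cos(np.radians(35))
yc=np.array([np.cos(b),np.sin(b),0]);n=np.array([-np.sin(b)*s,np.cos(b)*s,c]);xc=np.cross(yc,n)
P=frame(-n,-xc);O=np.array([.5131,-.0488,.0853]);g=np.array([.469,.183,.005])
def delta(t,Rt):
    o=get_obs();print('shift mm',((t-o['eef_pos'])*1e3).round(1),'turn',(Rt*R.from_quat(o['tool_rot']).inv()).as_rotvec().round(4),'t',o['time'])
E
python3 -c "
from tg import *
delta(np.array([.469,.183,.1]),G);print((P*G.inv()).as_rotvec(),n,xc,((O-.017*n)-g)*1e3)"
```

```text
shift mm [-70.6 156.7 -93.6] turn [0.5935 0.1475 0.4574] t 2.75
[-0.61154963 -0.10480875 -0.59911431] [0.07982641 0.56799443 0.81915204] [-0.11400393 -0.81118011  0.57357644] [  42.74295101 -241.45590531   66.37441525]
```

{"method": "play_rows", "body": {"steps": [[[-14,31,10],[0.11,0.0275,0.085],0],[[-28,62,10],[0.22,0.055,0.17],0],[[-42,94,0],[0.33,0.0825,0.255],0],[[-56,125,-20],[0.44,0.11,0.34],0],[[-70,156,-50],[0.55,0.137,0.424],0]]}}

```text
time: 3.25
eef_pos: [0.4705, 0.1841, 0.1463]
tool_rot: [-0.223, 0.975, -0.02, 0.004]
wrist_force: [0.1, 0.1, -0.8]
grip_width: 1.001
grasp_force: 0.0
```

```bash
python3 -c "
from tg import *
delta(g,G)"
```

```text
shift mm [  -1.5   -1.1 -141.3] turn [0.0373 0.017  0.0296] t 3.25
```

{"method": "play_rows", "body": {"steps": [[[-1,-1,-40],[0.037,0.017,0.03],0],[[-1.5,-1,-80],[0.037,0.017,0.03],0],[[-1.5,-1,-110],[0.037,0.017,0.03],0],[[-1.5,-1,-128],[0.037,0.017,0.03],0],[[-1.5,-1,-140],[0.037,0.017,0.03],0]]}}

```text
time: 3.75
eef_pos: [0.467, 0.1808, 0.0018]
tool_rot: [-0.236, 0.972, -0.003, -0.005]
wrist_force: [0.6, 0.7, 0.7]
grip_width: 0.999
grasp_force: 0.0
```

{"method": "play_rows", "body": {"steps": [[[0,0,0],[0,0,0],80],[[0,0,0],[0,0,0],170],[[0,0,0],[0,0,0],230],[[0,0,0],[0,0,0],255],[[0,0,0],[0,0,0],255]], "force": 80}}

```text
time: 4.25
eef_pos: [0.4702, 0.182, 0.0055]
tool_rot: [-0.236, 0.972, -0.002, -0.002]
wrist_force: [-0.7, 1.1, 5.4]
grip_width: 0.352
grasp_force: 79.5
```

{"method": "play_rows", "body": {"steps": [[[0,0,0],[0,0,0],255],[[0,0,0],[0,0,0],255],[[0,0,0],[0,0,0],255],[[0,0,0],[0,0,0],255],[[0,0,0],[0,0,0],255]]}}

```text
time: 4.75
eef_pos: [0.4702, 0.182, 0.0055]
tool_rot: [-0.236, 0.972, -0.002, -0.002]
wrist_force: [-1.3, 1.5, 5.6]
grip_width: 0.35
grasp_force: 79.5
```

{"method": "play_rows", "body": {"steps": [[[0,0,30],[0,0,0],255],[[0,0,70],[0,0,0],255],[[0,0,110],[0,0,0],255],[[0,0,150],[0,0,0],255],[[0,0,180],[0,0,0],255]]}}

```text
time: 5.25
eef_pos: [0.4692, 0.181, 0.1858]
tool_rot: [-0.236, 0.972, -0.003, -0.003]
wrist_force: [0.4, 1.1, -3.9]
grip_width: 0.35
grasp_force: 79.6
```

```bash
python3 -c "
from tg import *
o=get_obs();print(o['wrist_force'],o['grip_width'])
delta(O+.063*n,P)"
```

```text
[ 0.43224227  1.14481524 -3.86016753] 0.3504487418951735
shift mm [  49.  -194.   -48.9] turn [-0.6063 -0.1094 -0.594 ] t 5.25
```

{"method": "play_rows", "body": {"steps": [[[8,-30,10],[-0.1,-0.018,-0.098],255],[[16,-60,15],[-0.2,-0.036,-0.196],255],[[24,-90,15],[-0.3,-0.054,-0.294],255],[[32,-120,10],[-0.4,-0.072,-0.392],255],[[40,-150,5],[-0.5,-0.09,-0.49],255]]}}

```text
time: 5.75
eef_pos: [0.509, 0.0304, 0.1885]
tool_rot: [0.015, 0.968, -0.251, -0.019]
wrist_force: [0.9, -0.3, -3.0]
grip_width: 0.347
grasp_force: 79.8
```

{"method": "play_rows", "body": {"steps": [[[5,-20,-10],[-0.06,-0.011,-0.06],255],[[9,-35,-20],[-0.106,-0.019,-0.104],255],[[9,-44,-30],[-0.106,-0.019,-0.104],255],[[9,-44,-30],[-0.106,-0.019,-0.104],255],[[9,-44,-30],[-0.106,-0.019,-0.104],255]]}}

```text
time: 6.25
eef_pos: [0.5175, -0.0128, 0.1584]
tool_rot: [0.067, 0.952, -0.299, -0.022]
wrist_force: [0.1, 0.1, -2.4]
grip_width: 0.352
grasp_force: 79.8
```

```bash
python3 - <<'E'
from tg import *
delta(O+.033*n,P)
o=get_obs();p=camera_params('wrist');im=capture('wrist');np.save('w4.npy',p,allow_pickle=True);cv2.imwrite('pics/w4.png',im)
for nm,lo,hi in(("blue",(100,110,50),(125,255,255)),("brass",(12,120,90),(24,255,255))):
    w=blob(im,lo,hi,(240,60,400,400));print(nm,w[0],w[1])
print(o['eef_pos'],o['wrist_force'])
E
```

```text
shift mm [ -1.8 -17.2 -46.1] turn [-0.0027 -0.0023  0.0012] t 6.25
blue [319.73272178 299.12373606] [ 282  225   76  151 9593]
brass [338.81527189 191.14924798] [ 314  156   48   70 2593]
[ 0.51753513 -0.01281458  0.1584185 ] [ 0.09899735  0.14814986 -2.37071456]
```

View pics/w4.png

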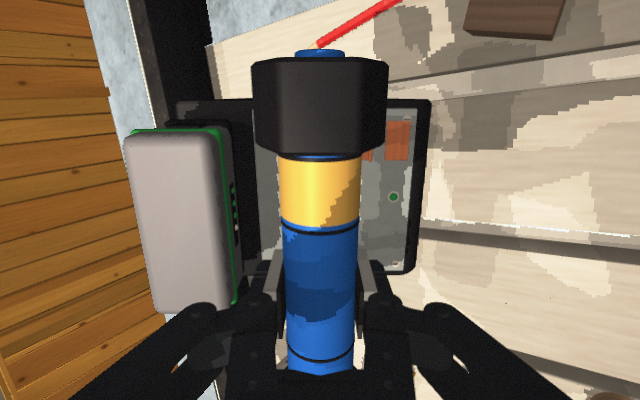

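The torch sits straight between the fingers. The brass band is at about (320,191), tail above and dock beneath. I'll measure how it sits in the hand.

```bash
python3 - <<'E'
from tg import *
p=np.load('w4.npy',allow_pickle=True).item();o=get_obs();T=R.from_quat(o['tool_rot']).as_matrix();e=o['eef_pos']
nn=-T[:,2]
for d in(.030,.033,.035):
  for uv in((320,158),(320,226),(320,345)):
    X=plane(p,uv,nn,nn@e+d);print(d,uv,(T.T@(X-e)*1e3).round(1))
# silhouette axis: edges at axis height 17
for uv in((279,175),(361,175),(287,350),(353,350)):
    X=plane(p,uv,nn,nn@e+.022);print(uv,(T.T@(X-e)*1e3).round(1))
E
```

```text
0.03 (320, 158) [ 59.9  -1.  -30. ]
0.03 (320, 226) [ 34.   -0.9 -30. ]
0.03 (320, 345) [-21.8  -0.9 -30. ]
0.033 (320, 158) [ 60.5  -1.  -33. ]
0.033 (320, 226) [ 35.3  -0.9 -33. ]
0.033 (320, 345) [-19.   -0.9 -33. ]
0.035 (320, 158) [ 60.9  -1.  -35. ]
0.035 (320, 226) [ 36.2  -1.  -35. ]
0.035 (320, 345) [-17.2  -0.9 -35. ]
(279, 175) [ 51.6 -16.5 -22. ]
(361, 175) [ 51.6  14.7 -22. ]
(287, 350) [-32.2 -16.2 -22. ]
(353, 350) [-32.2  14.4 -22. ]
```

{"method": "play_rows", "body": {"steps": [[[0.5,0,-21],[-0.003,-0.002,0.001],255],[[0.2,-10,-35],[-0.003,-0.002,0.001],255],[[-0.4,-20,-49],[-0.003,-0.002,0.001],255],[[-0.9,-29,-62.5],[-0.003,-0.002,0.001],255],[[-0.9,-29,-62.5],[-0.003,-0.002,0.001],255]]}}

```text
time: 6.8
eef_pos: [0.5158, -0.0421, 0.095]
tool_rot: [0.067, 0.951, -0.3, -0.022]
wrist_force: [0.5, -0.0, -3.1]
grip_width: 0.352
grasp_force: 79.8
```

```bash
python3 - <<'E'
from tg import *
o=get_obs();d=o['eef_pos']-O;print('cradle xyz',d@xc*1e3,d@yc*1e3,d@n*1e3,o['wrist_force']);delta(O-.017*n+.0025*yc,P)
E
```

```text
cradle xyz -0.14892418213239372 1.746571811620101 11.952642913010788 [ 0.49877814 -0.03822097 -3.1443851 ]
shift mm [ -1.6 -16.7 -23.6] turn [ 0.0009 -0.0023  0.0009] t 6.8
```

{"method": "play_rows", "body": {"steps": [[[0,-3.4,-4.9],[0,-0.002,0.001],255],[[-0.3,-5.7,-8.2],[0,-0.002,0.001],255],[[-0.6,-8,-11.5],[0,-0.002,0.001],255],[[-0.8,-10.2,-14.7],[0,-0.002,0.001],255],[[-1,-12.5,-18],[0,-0.002,0.001],255]]}}

```text
time: 7.3
eef_pos: [0.5188, -0.0528, 0.0811]
tool_rot: [0.067, 0.952, -0.3, -0.016]
wrist_force: [1.1, 4.2, 3.1]
grip_width: 0.346
grasp_force: 80.8
```

{"method": "play_rows", "body": {"steps": [[[-0.2,-1.5,-2],[0,0,0],255],[[-0.4,-2.8,-4],[0,0,0],255],[[-0.6,-4.2,-5.8],[0,0,0],255],[[-0.6,-4.2,-5.8],[0,0,0],255],[[-0.6,-4.2,-5.8],[0,0,0],255]]}}

```text
time: 7.8
eef_pos: [0.5152, -0.0588, 0.0715]
tool_rot: [0.066, 0.951, -0.301, -0.02]
wrist_force: [3.3, -0.8, -3.9]
grip_width: 0.351
grasp_force: 80.1
```

```bash
python3 - <<'E'
from tg import *
o=get_obs();d=o['eef_pos']-O;f=o['wrist_force'];print('cradle xyz',d@xc*1e3,d@yc*1e3,d@n*1e3,'F',f@xc,f@yc,f@n,o['wrist_torque'],o['grip_width'])
E
```

```text
cradle xyz -0.04373983590260554 3.473404524116519 -16.85093990157719 F -1.975430361718144 3.393390093564127 -3.392215044427911 [ 0.62495776 -0.31158327  0.16618628] 0.35130176018827114
```

{"method": "play_rows", "body": {"steps": [[[-0.2,-0.6,-0.8],[0,0,0],255],[[-0.3,-1.1,-1.6],[0,0,0],255],[[-0.3,-1.7,-2.5],[0,0,0],255],[[-0.4,-2.3,-3.3],[0,0,0],255],[[-0.4,-2.3,-3.3],[0,0,0],255]]}}

```text
time: 8.3
eef_pos: [0.5153, -0.059, 0.0714]
tool_rot: [0.067, 0.952, -0.3, -0.019]
wrist_force: [-4.9, 11.4, 10.2]
grip_width: 0.346
grasp_force: 81.9
```

```bash
python3 - <<'E'
from tg import *
o=get_obs();d=o['eef_pos']-O;f=o['wrist_force'];print('cradle xyz',d@xc*1e3,d@yc*1e3,d@n*1e3,'F',f@xc,f@yc,f@n,o['wrist_torque'],o['grip_width'])
E
```

```text
cradle xyz 0.014762066735682403 3.5703149818105366 -17.00874652647969 F -2.8216579783472007 -6.385607613327757 14.425003081490107 [ 0.86601644  0.67131699 -0.40704479] 0.3457640113600463
```

The tool stops hard at z ≈ -17 mm with about 15 N, so the torch is on its seats. I'll ease the pressure, open and withdraw.

{"method": "play_rows", "body": {"steps": [[[0.3,1.6,2.4],[0,0,0],255],[[0.4,2.2,3.2],[0,0,0],200],[[0.4,2.2,3.2],[0,0,0],120],[[0.4,2.2,3.2],[0,0,0],60],[[0.4,2.2,3.2],[0,0,0],60]]}}

```text
time: 8.8
eef_pos: [0.5154, -0.0591, 0.0724]
tool_rot: [0.067, 0.951, -0.301, -0.02]
wrist_force: [0.2, 0.9, 0.2]
grip_width: 0.765
grasp_force: 0.0
```

{"method": "play_rows", "body": {"steps": [[[0,0,0],[0,0,0],60],[[0.8,5.7,8.2],[0,0,0],60],[[2,14,20.5],[0,0,0],60],[[4,28,41],[0,0,0],60],[[7,51,74],[0,0,0],60]]}}

```text
time: 9.3
eef_pos: [0.5212, -0.0074, 0.146]
tool_rot: [0.067, 0.951, -0.301, -0.022]
wrist_force: [-0.0, -0.9, -0.2]
grip_width: 0.767
grasp_force: 0.0
```

{"method": "play_rows", "body": {"steps": [[[3,20,28],[0,0,0],60],[[5,38,54],[0,0,0],60],[[5,38,54],[0,0,0],60],[[5,38,54],[0,0,0],60],[[5,38,54],[0,0,0],60]]}}

```text
time: 9.8
eef_pos: [0.5267, 0.0301, 0.199]
tool_rot: [0.066, 0.951, -0.301, -0.021]
wrist_force: [-1.2, 0.3, -0.3]
grip_width: 0.764
grasp_force: 0.0
```

```bash
python3 - <<'E'
from tg import *
p=camera_params('wrist');W=capture('wrist');S=capture('scene');ps=camera_params('scene');D=capture('side')
cv2.imwrite('pics/f.png',np.vstack([W[:300],cv2.resize(np.hstack([S[115:255,290:450],D[180:320,220:380]]),(640,280))]))
r=O+.016*n
for k,v in(('brass surf',-45),('brass e1',-57),('brass e2',-33)):
    print(k,proj(p,r+v*1e-3*yc).round(1))
for im,q,box in((W,p,(200,20,420,300)),):
    w=blob(im,(12,120,90),(32,255,255),box);print(w[0],w[1])
print(get_obs()['wrist_force'])
E
```

```text
brass surf [320.9 132.8]
brass e1 [321.  117.5]
brass e2 [320.9 147.6]
[319.51802266 133.86199794] [301 119  38  31 971]
[-1.01529094  0.16864906  0.51912886]
```

View pics/f.png

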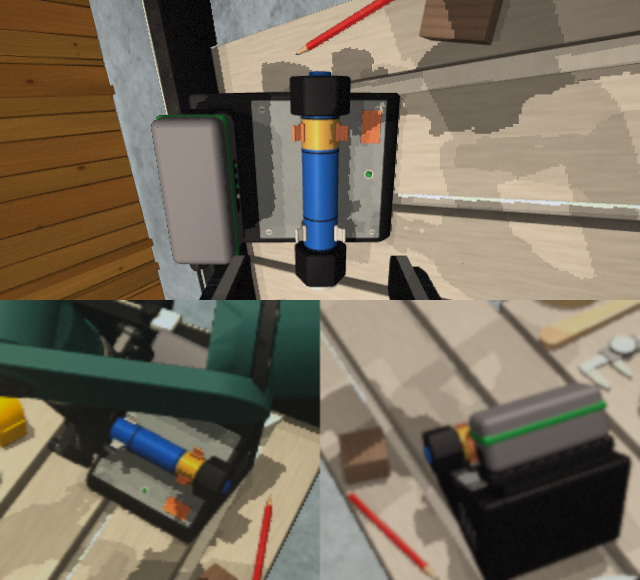

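The torch lies in both clips. The brass blob is at (319.5,133.9) against a predicted (320.9,132.8), and the lens end is past the steel clip. One numeric check of the steel end's height remains.

```bash
python3 - <<'E'
from tg import *
p=camera_params('wrist');W=capture('wrist')
w=blob(W,(100,110,50),(125,255,255),(296,140,345,262));print('blue rows',w[1][1],w[1][1]+w[1][3])
for dz in(0,15): print(dz,proj(p,O+(.016+dz*1e-3)*n+.060*yc),proj(p,O+(.016)*n-.033*yc))
for r in(135,180,225,236): 
    m=cv2.inRange(cv2.cvtColor(W,cv2.COLOR_BGR2HSV),(12,110,40),(130,255,255))[r,296:346]; x=np.where(m)[0]; print(r,x.min()+296,x.max()+296)
E
```

```text
blue rows 149 251
0 [321.04060667 250.15621391] [321.19299504 147.96227026]
15 [321.08364227 258.38989036] [321.19299504 147.96227026]
135 302 335
180 303 337
225 306 334
236 307 333
```

The lens end of the tube shows at row 251, against 250 predicted for seated and 258 for 15 mm high. The torch is home in both clips.

```bash
python3 -c "
from cell import *
print(close_job())"
```

```text
the job is handed in; nothing more can be done
None
```

The blue torch is seated in both clips, with its brass band in the copper clip and its lens end beyond the steel clip; it has been released, the other things were left alone, and the job is handed in.

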